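Prop the packing machine's cover open

TASK

The hinged cover of the grey packing machine stands raised, but nothing secures it. Swing the machine's prop rod up on its pivot, over the top to its stop, then lower the cover towards you until its socket bracket rests on the tip of the rod, and leave it standing there held open by the rod. Do not let the cover fall shut.

Things in the scene. Friction and masses are not known exactly. Their poses are not given: they have to be found in the camera images.
- machine: Low grey box fixed to the table, 280 (x) x 240 (y) x 90 mm high, louvred front facing -x. Origin: centre of its underside; x to its back, y to its left. Cover hinge line: along y through (110, 0, 125) mm. Prop rod's pivot: along y through (0, -134, 115) mm, just outside the right wall, its ear and rest tab within 45 mm of it. On the deck (z 90) the left half holds a drive 126 high and small parts.
- cover (a joint): Cover angle, rad: 0 closed (level, hinge to -x), 1.571 upright; starts at 1.43 to 1.50. 4 mm sheet over the hinge plane, 236 mm wide, 205 long, plus a lip in the middle, 100 wide, to 223 mm from the hinge; 27 mm skirt on the side towards the robot. 0.4 kg. Hinge: 1 N at the edge moves it; it stays above about 1.38, lower it sinks onto the raised rod (rests at 1.257) or, without it, falls shut.
- prop_rod (a joint): Swing of the prop rod about its pivot, rad: 0 at rest (pointing to the machine's -x, 10 degrees above level), grows as it swings up and over towards +x in the machine's x-z plane, to a stop at 1.82, 24 degrees past upright, where it stays by its weight. Let go before upright it falls back. Easy to move.
- prop_tip (a point): Centre of the 12 mm ball at the free end of the prop rod: a 9 mm steel rod, ball 133 mm from the pivot. The place to grip is the black drum on it, centred 89 mm from the pivot on the line to the ball: 26 mm across, 18 mm wide between its flat ends, which face the machine's y and -y. The drum turns freely on the rod, so a hand holding it by its ends need not turn as the rod swings.
- prop_socket (a point): Where the ball's centre sits when propped, in the socket: a dark steel angle bracket 34 mm wide outside the cover's right edge, in the rod's plane; fixed to the cover, 125 mm from the hinge and 20 mm inside the cover. With the cover at 1.257 rad it is at (52, -134, 238) mm in the machine's frame; its ledge comes down on the end of the raised rod.

How it is judged:
By the outcome, as a careful person would: the job done as asked, in the order asked, and still so for the second after the job is handed in, with the robot touching nothing.
It also fails if it takes over 50 s, if anything falls off the work surface, if the arm or the gripper's body presses on something with over 40 N, if the wrist force passes 120 N, or if a joint passes its speed limit or range.

ROBOT

A 7-joint arm with a two-finger parallel gripper is mounted at the origin on a cart in front of the work surface, level with it; the furniture and walls round the work are solid. World frame = base frame: x ahead of the robot, y to its left, z up, the work surface at z = 0. Lengths are in m, angles in rad, forces in N, time in s.
With the tool pointing down it reaches from about 0.425 to 1.025 m from the base axis. Payload 3.6 kg.
Tool frame: the origin (TCP) lies midway between the tips of the shut fingers; the grasp point (between the pads) lies 19 mm behind it; z points along the fingers, y is the direction in which the jaws open and shut (so a half turn about z gives the same grasp; the last joint's range is limited). The gripper opens to 85 mm and grips with 20 to 120 N. Pads are 22 mm wide; open, the fingers measure 114 mm over their backs; the gripper's body (76 mm by 85 mm) begins 54 mm behind the grasp point. The pads swing forward as they close: fully open they stand 13 mm farther back than shut.
Start: joints at [1.147, 0.591, 0.048, 1.609, -0.033, 0.943, -0.034], TCP at [0.235, -0.686, 0.231] pointing down, gripper open.
Joint ranges: [-2.69, 2.69], [-0.47, 2.24], [-1.27, 1.36], [0.19, 2.51], [-1.53, 4.68], [0.08, 2.07], [-3.09, 3.09]. Speed limits (rad/s): [2.57, 2.57, 3.14, 3.14, 3.14, 3.14, 3.14].

INTERFACE

Orientations are given as a 3x3 rotation matrix whose columns are the frame's x, y, z axes.
In Python, from station import get_state, imaging, manip gives the robot as it stands.
- The arm moves only by the tool step_arm, never from a script. Its argument "rows" is a list of rows, each a list of 7 numbers: the shift along the tool's x, y, z in m, then the turn, a rotation vector about the tool's x, y, z in rad, then the closure in counts, from 0 (fully open) to 255 (shut). In form: [[tx, ty, tz, rx, ry, rz, jaw], ...]. A call has 1 to 5 rows; each row shifts and turns the pose as measured when the row begins, along the tool's axes as they then stand; what a row does not reach is not made up. A row lasts 1/10 s, in which the tool goes at most 50 mm and 8.59 degrees, less where a joint would pass 70% of its speed; a pose out of reach is approached as far as the arm can. A call is refused whole if a number of a shift passes 0.05 or a number of a turn 0.15, either way. A call with a gripper value outside its range is refused whole. The fingers move at their own pace and stop on an object; the grip force is fixed at half the most. Time passes only in rows, so rows that do not move let the fingers close. It gives the time, the measured TCP pose, the force and the opening at its end, in the units of the state.
- get_state(): the state, without advancing time (a new reading comes with each control period).
- imaging.get_image(name): name is "scene" or "top"; returns a dict with "frame" (384x512x3 uint8, red, green, blue), "depth" (384x512 float32, m along the optical axis (not along the pixel's ray), 0 where there is no reading), "intrinsics" (3x3 intrinsics, pixels), "k1" (the pictures are not rectified: a ray, as slopes to the right and down, at radius r is drawn at 1 + k1 r^2 times it, then the intrinsics apply), "R" (3x3) and "t" (3): a world point X has camera coordinates R X + t. Camera axes: x right, y down, z forward; pixel columns grow to the right and rows downward; lengths in m; the calibration is good to about 2 mm. A picture is of the moment at which its call begins.
- manip.job_done(): hands the job in, once; it reports no verdict.
The state is a dict: "clock": time; "joints": joint angles; "joint_vel": joint speeds; "joint_torque": joint torques, N m; "tool_pos": TCP position; "tool_rot": TCP orientation; "force": force on the tool from outside, world axes, zero at the start; "wrist_torque": the same for the moment, N m; "gripper_width": opening from 0.0 (shut) to 1.0 (fully open).
Only numpy, scipy, OpenCV 4.12 (cv2) and the standard library are available. Lean on these libraries where they do the work, as an engineer would, in place of code of your own. Each camera call takes 0.05 s, during which the arm holds its last target.

## Working session

There is one attempt and no reset: what is moved stays moved. The work goes in short steps, Python scripts to look and compute and a tool call to move; the robot and the scene stay as the last step left them, time stands still between calls to the robot, and variables do not carry over. Pictures are saved under pics/ and viewed, and the job is handed in when it is done.

Besides the shell and the picture viewer there is one more tool, called after "Emit:" as name(argument=value, ...), one argument or row to a line, values as JSON. step_arm: Moves the arm, as the interface text tells. Its arguments: {"type":"object","properties":{"rows":{"type":"array","items":{"type":"array","items":{"type":"number"}}}},"required":["rows"]}

```bash
ls; mkdir -p pics; python3 - <<'E'
from station import get_state, imaging, manip
import cv2,numpy as np
s=get_state(); print({k:np.round(v,3).tolist() for k,v in s.items()})
for n in("scene","top"):
    d=imaging.get_image(n); np.savez(f"pics/{n}0.npz",**{k:np.array(v) for k,v in d.items()})
    cv2.imwrite(f"pics/{n}0.png",cv2.resize(d["frame"][:,:,::-1],(800,600),interpolation=cv2.INTER_CUBIC))
    print(d["intrinsics"],d["k1"],d["R"],d["t"])
E
```

```text
pics
{'clock': 0.0, 'joints': [1.147, 0.592, 0.048, 1.61, -0.033, 0.943, -0.034], 'joint_vel': [0.0, 0.001, -0.001, 0.001, -0.001, -0.001, -0.001], 'joint_torque': [-0.0, -54.87, 1.547, -19.813, 0.009, 0.009, -0.0], 'tool_pos': [0.235, -0.685, 0.23], 'tool_rot': [[0.946, 0.325, -0.001], [0.325, -0.946, 0.002], [-0.0, -0.002, -1.0]], 'force': [-0.852, 0.061, 0.721], 'wrist_torque': [-0.084, 0.055, 0.01], 'gripper_width': 1.0}
[[386.96664339   0.         248.50813693]
 [  0.         386.96664339 184.04279511]
 [  0.           0.           1.        ]] 0.03509153931191754 [[-0.90250419 -0.43060862  0.00789994]
 [-0.30526074  0.62663524 -0.71703846]
 [ 0.30381256 -0.64954175 -0.69698883]] [0.51114204 0.26320145 0.73611137]
[[477.79563236   0.         249.04180756]
 [  0.         477.79563236 188.12293103]
 [  0.           0.           1.        ]] 0.06319370349309054 [[ 0.0120734  -0.99971429 -0.02062923]
 [-0.9866755  -0.00856324 -0.16247498]
 [ 0.16225191  0.02231598 -0.98649699]] [-0.00835471  0.58099472  0.86711992]
```

View pics/scene0.png

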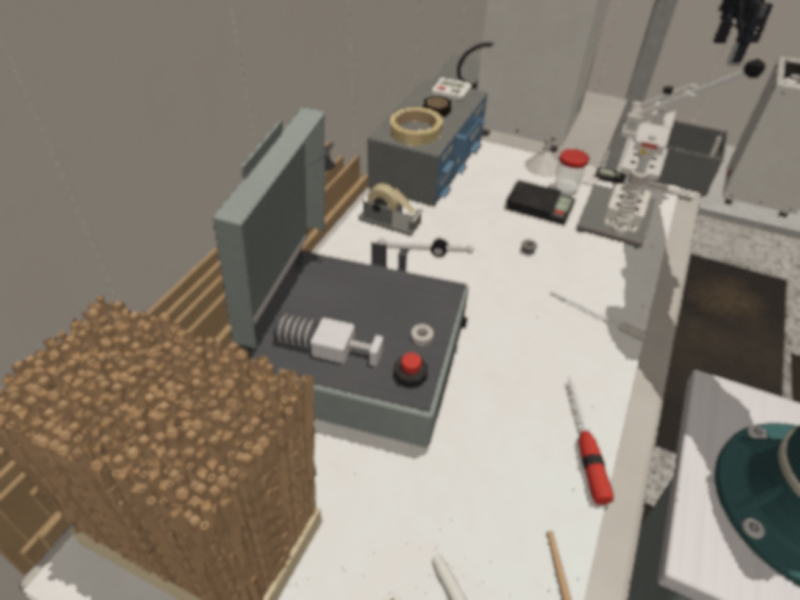

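View pics/top0.png

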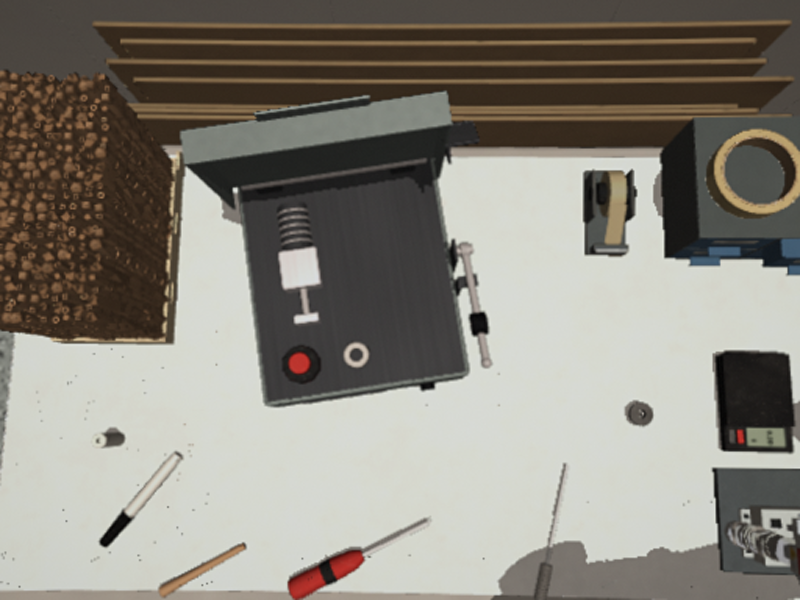

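Scene view shows the cover raised at (270,220) and rod at rest, ball (470,249). In the top view, pivot is ~(466,250), drum (479,323), ball (487,365), and the deck's front corners are (267,404) and (468,376) (800-px scale).

```bash
cat > h.py <<'E'
import numpy as np,cv2
def load(n): return dict(np.load(n))
def ray(d,u,v):
    K=d["intrinsics"]; k=float(d["k1"])
    p=cv2.undistortPoints(np.array([[[u,v]]],float),K,np.array([k,0,0,0,0.]))[0,0]
    r=d["R"].T@np.array([p[0],p[1],1]); c=-d["R"].T@d["t"]; return c,r
def onz(d,u,v,z):
    c,r=ray(d,u,v); return c+r*(z-c[2])/r[2]
def dep(d,u,v):
    c,r=ray(d,u,v); return c+r*d["depth"][int(round(v)),int(round(u))]
def proj(d,X):
    q=d["R"]@np.array(X)+d["t"]; a=q[:2]/q[2]; a=a*(1+float(d["k1"])*(a@a)); return d["intrinsics"][:2,:2]@a+d["intrinsics"][:2,2]
def cloud(d):
    h,w=d["depth"].shape; uv=np.stack(np.meshgrid(np.arange(w),np.arange(h)),-1).reshape(-1,1,2).astype(float)
    p=cv2.undistortPoints(uv,d["intrinsics"],np.array([float(d["k1"]),0,0,0,0.]))[:,0]
    q=np.c_[p,np.ones(len(p))]*d["depth"].reshape(-1,1); return ((q-d["t"])@d["R"]).reshape(h,w,3)
E
python3 - <<'E'
from h import *
d=load("pics/top0.npz"); s=.64
for n,u,v,z in [("fl",267,403,.09),("fr",468,375,.09),("pivot",466,250,.115),("drum",479,323,.131),("ball",487,363,.138)]:
    print(n,onz(d,u*s,v*s,z).round(4),dep(d,u*s,v*s).round(4))
# deck top points
P=cloud(d); m=(abs(P[...,2]-.09)<.006)&(d["depth"]>0)
m=m.astype(np.uint8); n,l,st,ce=cv2.connectedComponentsWithStats(m)
i=1+np.argmax(st[1:,4]); print(st[i],ce[i])
pts=P[l==i][:,:2]
r=cv2.minAreaRect(pts.astype(np.float32)*1000); print(r, cv2.boxPoints(r))
for i,(u,v) in enumerate([(370,300)]):print(dep(d,u*s,v*s))
cv2.imwrite("pics/zoom.png",cv2.resize(d["frame"][130:260,260:340,::-1],None,fx=4.5,fy=4.5,interpolation=cv2.INTER_CUBIC))
E
```

```text
fl [0.4468 0.1345 0.09  ] [0.4468 0.1345 0.09  ]
fr [ 0.481  -0.0946  0.09  ] [ 0.486  -0.102   0.0006]
pivot [ 0.6215 -0.091   0.115 ] [ 0.6197 -0.0903  0.1232]
drum [ 0.5358 -0.1035  0.131 ] [ 0.5341 -0.1022  0.1445]
ball [ 0.4914 -0.1111  0.138 ] [ 0.4909 -0.1102  0.146 ]
[  152   101   148   159 15786] [228.98980109 181.12131002]
((591.9077758789062, 40.64469909667969), (263.8761291503906, 243.7899627685547), 9.482290267944336) [[ 441.69113   139.13834 ]
 [ 481.85373  -101.32062 ]
 [ 742.1244    -57.848938]
 [ 701.9618    182.61002 ]]
[0.56691179 0.01901091 0.08861395]
```

View pics/zoom.png

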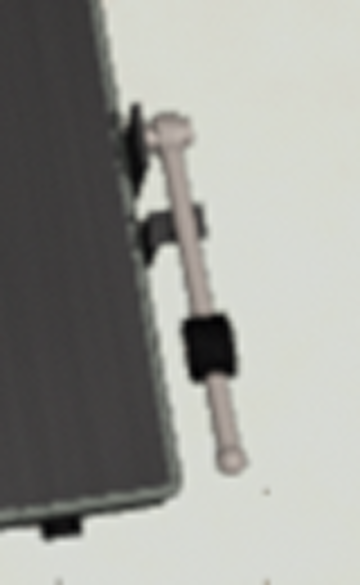

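```bash
python3 - <<'E'
from h import *
d=load("pics/top0.npz")
P=cloud(d); ok=d["depth"]>0
for x in np.arange(.1,1.0,.1):
    print(round(x,1),[ (lambda q: round(float(q.max()),2) if q.size else None)(P[ok&(abs(P[...,0]-x)<.05)&(abs(P[...,1]-y)<.05)][...,2]) for y in np.arange(.4,-.75,-.1)])
# rod pts
m=ok&(P[...,2]>.118)&(P[...,2]<.16)&(P[...,1]<-.07)&(P[...,1]>-.15)&(P[...,0]<.64)&(P[...,0]>.47)
q=P[m][:,:2]; print(len(q)); vx=cv2.fitLine(q.astype(np.float32),cv2.DIST_HUBER,0,.001,.001).ravel();print(vx,np.degrees(np.arctan2(vx[1],vx[0])))
# deck side edges: front edge rows
m=ok&(abs(P[...,2]-.09)<.006)&(P[...,0]<.5)
# right edge
dk=(ok&(abs(P[...,2]-.09)<.006))
E_=[]
for v in range(120,235):
    c=np.where(dk[v,200:310])[0]
    if len(c): E_.append(P[v,200+c.max(),:2])
E_=np.array(E_); l=cv2.fitLine(E_.astype(np.float32),cv2.DIST_HUBER,0,.001,.001).ravel(); print("right",l,np.degrees(np.arctan2(l[1],l[0])))
E_=[]
for u in range(178,292):
    c=np.where(dk[:265,u])[0]
    if len(c): E_.append(P[c.max(),u,:2])
E_=np.array(E_); l=cv2.fitLine(E_.astype(np.float32),cv2.DIST_HUBER,0,.001,.001).ravel(); print("front",l,np.degrees(np.arctan2(l[1],l[0])))
# cover
from numpy import cos,sin
for f in ("top0","scene0"):
  d=load(f"pics/{f}.npz");P=cloud(d);ok=d["depth"]>0
  w=np.radians(8.9);o=np.array([.602,.0415]);r=P[...,:2]-o
  mx=r@[cos(w),sin(w)];my=r@[-sin(w),cos(w)];z=P[...,2]
  m=ok&(abs(my)<110)&(mx>.02)&(mx<.13)&(z>.14)&(z<.36)&(abs(my)<.2)
  print(f,m.sum(),"zmax",z[m].max(),"y",my[m].min(),my[m].max())
  for a in np.arange(.15,.36,.02):
    k=m&(abs(z-a)<.01)&(abs(my)<.1)
    if k.sum(): print(round(a,2),k.sum(),mx[k].min().round(4),np.median(mx[k]).round(4),mx[k].max().round(4))
E
```

```text
0.1 [None, None, None, None, None, None, None, None, None, None, None, None]
0.2 [0.01, 0.02, 0.01, 0.03, 0.02, 0.01, 0.02, 0.0, 0.01, 0.0, None, None]
0.3 [0.01, 0.02, 0.01, 0.03, 0.03, 0.02, 0.02, 0.01, 0.2, 0.06, None, None]
0.4 [0.0, 0.06, 0.01, 0.09, 0.01, 0.01, 0.01, 0.02, 0.03, 0.03, None, None]
0.5 [0.27, 0.28, 0.09, 0.12, 0.1, 0.15, 0.01, 0.02, 0.03, 0.03, None, None]
0.6 [0.27, 0.27, 0.33, 0.13, 0.1, 0.13, 0.01, 0.09, 0.12, 0.12, None, None]
0.7 [0.28, 0.28, 0.33, 0.35, 0.35, 0.33, 0.06, 0.08, 0.14, 0.14, None, None]
0.8 [0.27, 0.27, None, None, None, 0.01, 0.01, 0.05, 0.14, 0.12, None, None]
0.9 [-0.05, -0.05, -0.05, -0.05, -0.06, -0.05, -0.05, -0.05, -0.05, -0.05, -0.07, None]
588
[ 0.9853987   0.17026278  0.5499509  -0.09945835] 9.803098
right [ 0.9864072   0.16431922  0.592297   -0.0779162 ] 9.457688
front [ 0.16038828 -0.987054    0.46353665  0.02150563] -80.77056
top0 7400 zmax 0.35083212734531055 y -0.14591694641382597 0.1215517596614868
0.15 345 0.1057 0.1077 0.1096
0.17 389 0.1041 0.1061 0.1083
0.19 404 0.1022 0.1046 0.1065
0.21 434 0.101 0.103 0.1051
0.23 444 0.0992 0.1014 0.1033
0.25 1 0.0993 0.0993 0.0993
0.33 3333 0.0654 0.0817 0.098
0.35 288 0.092 0.0937 0.0966
scene0 6173 zmax 0.350148109200329 y -0.14439363874048317 0.12411656907023397
0.15 249 0.1046 0.1066 0.1087
0.17 266 0.1024 0.1051 0.1077
0.19 279 0.1019 0.1038 0.106
0.21 304 0.0998 0.1023 0.1043
0.23 318 0.0986 0.1008 0.1033
0.25 333 0.0967 0.0994 0.1012
0.27 350 0.0956 0.0978 0.1
0.29 60 0.0954 0.0967 0.0985
0.33 1311 0.0651 0.0813 0.0977
0.35 167 0.0913 0.0929 0.0958
```

```bash
cat > go.py <<'E'
import sys
from h import *
from station import get_state
from scipy.spatial.transform import Rotation as Ro
W=np.radians(9.3); O=np.array([.6015,.0420,0]); RM=Ro.from_euler('z',W).as_matrix()
def w(p): return O+RM@np.array(p)
def tool(t,phi=0): # tilt fwd t deg; phi: extra turn about own z
    c,s=np.cos(np.radians(t)),np.sin(np.radians(t))
    z=RM@[s,0,-c]; x=RM@[c,0,s]; y=np.cross(z,x)
    return np.c_[x,y,z]@Ro.from_euler('z',phi,degrees=True).as_matrix()
def delta(p,R,grasp=0.019):
    s=get_state(); R0=np.array(s["tool_rot"]); tcp=np.array(p)+grasp*R[:,2]
    d=R0.T@(tcp-s["tool_pos"]); r=Ro.from_matrix(R0.T@R).as_rotvec()
    print("clk %.2f"%s["clock"],"tcp",np.round(s["tool_pos"],4),"target",tcp.round(4),"d",d.round(4),"rot",r.round(3),"F",np.round(s["force"],1),"g",s["gripper_width"],"j",np.round(s["joints"],2))
E
python3 -c "
from go import *
print(w([0,-.134,.115]),w([-.0876,-.134,.1305]))"
```

```text
[ 0.62315491 -0.09023867  0.115     ] [ 0.53670635 -0.10439516  0.1305    ]
```

Emit:
step_arm(
  rows=[
    [0, 0, -0.05, 0, 0, 0.1, 0],
    [0, 0, -0.05, 0, 0, 0.08, 0],
    [0.02, -0.03, -0.05, 0, 0, 0, 0],
    [0.02, -0.04, 0, 0, 0.1, 0, 0],
    [0.02, -0.04, 0, 0, 0.1, 0, 0],
  ],
)

```text
clock: 0.6
tool_pos: [0.2774, -0.5745, 0.3731]
tool_rot: [[0.97, 0.14, 0.197], [0.136, -0.99, 0.036], [0.2, -0.008, -0.98]]
force: [-1.0, 1.2, 0.1]
gripper_width: 0.999
```

```bash
python3 -c "
from go import *
R=tool(45);D=np.array([.5355,-.103,.131]);delta(D-.1*R[:,2],R)"
```

```text
clk 0.60 tcp [ 0.2774 -0.5745  0.3731] target [ 0.479  -0.1123  0.1883] d [ 0.2214 -0.4278  0.2375] rot [ 0.003  0.584 -0.023] F [-1.   1.2  0.1] g 0.9988880047602056 j [ 1.12  0.34  0.03  1.7  -0.24  1.07 -0.17]
```

Emit:
step_arm(
  rows=[
    [0.02, -0.045, 0.005, 0, 0.12, 0, 0],
    [0.02, -0.045, 0.01, 0, 0.12, 0, 0],
    [0.02, -0.045, 0.01, 0, 0.12, 0, 0],
    [0.02, -0.045, 0.01, 0, 0.12, 0, 0],
    [0.02, -0.045, 0.01, 0, 0.12, 0, 0],
  ],
)

```text
clock: 1.1
tool_pos: [0.3545, -0.3361, 0.38]
tool_rot: [[0.673, 0.138, 0.727], [0.094, -0.99, 0.1], [0.734, 0.001, -0.68]]
force: [1.1, 1.7, 0.4]
gripper_width: 0.999
```

```bash
python3 -c "
from go import *
R=tool(45);D=np.array([.5355,-.103,.131]);delta(D-.1*R[:,2],R)"
```

```text
clk 1.10 tcp [ 0.3545 -0.3361  0.38  ] target [ 0.479  -0.1123  0.1883] d [-0.0358 -0.2048  0.2432] rot [ 0.018 -0.038 -0.016] F [1.1 1.7 0.4] g 0.9987824502436424 j [ 1.31  0.1  -0.21  2.25 -1.12  0.85  0.48]
```

Emit:
step_arm(
  rows=[
    [-0.005, -0.04, 0.035, 0, -0.02, 0, 0],
    [-0.005, -0.04, 0.035, 0, -0.02, 0, 0],
    [-0.005, -0.04, 0.035, 0, 0, 0, 0],
    [-0.005, -0.04, 0.035, 0, 0, 0, 0],
    [-0.005, -0.03, 0.035, 0, 0, 0, 0],
  ],
)

```text
clock: 1.6
tool_pos: [0.402, -0.1932, 0.2756]
tool_rot: [[0.741, 0.15, 0.654], [0.096, -0.988, 0.118], [0.664, -0.024, -0.747]]
force: [0.9, 0.2, -1.2]
gripper_width: 1.002
```

```bash
python3 -c "
from go import *
R=tool(45);D=np.array([.5355,-.103,.131]);delta(D-.1*R[:,2],R)"
```

```text
clk 1.60 tcp [ 0.402  -0.1932  0.2756] target [ 0.479  -0.1123  0.1883] d [ 0.0069 -0.0663  0.1251] rot [-0.01   0.059 -0.025] F [ 0.9  0.2 -1.2] g 1.0016782989206283 j [ 1.55  0.21 -0.95  2.48 -1.53  0.35  0.66]
```

Emit:
step_arm(
  rows=[
    [0.01, 0, 0.03, 0, -0.08, 0, 0],
    [0.01, -0.01, 0.03, 0, -0.05, 0, 0],
  ],
)

```text
clock: 1.8
tool_pos: [0.4415, -0.1865, 0.2426]
tool_rot: [[0.82, 0.119, 0.56], [0.081, -0.993, 0.091], [0.567, -0.029, -0.824]]
force: [0.2, 0.0, -0.2]
gripper_width: 0.997
```

```bash
python3 -c "
from go import *
R=tool(38);D=np.array([.5355,-.103,.131]);delta(D-.07*R[:,2],R)"
```

```text
clk 1.80 tcp [ 0.4415 -0.1865  0.2426] target [ 0.5045 -0.1081  0.1712] d [ 0.0176 -0.0683  0.1013] rot [ 0.002  0.06  -0.052] F [ 0.2  0.  -0.2] g 0.9971379541752021 j [ 1.28  0.28 -0.87  2.43 -1.31  0.14  0.3 ]
```

Emit:
step_arm(
  rows=[
    [0.02, -0.02, 0.01, 0, -0.1, 0, 0],
    [0.02, -0.02, 0.01, 0, -0.1, 0, 0],
    [0.01, -0.02, 0.01, 0, -0.05, -0.02, 0],
  ],
)

```text
clock: 2.1
tool_pos: [0.4686, -0.1478, 0.2359]
tool_rot: [[0.878, 0.144, 0.456], [0.109, -0.989, 0.102], [0.465, -0.04, -0.884]]
force: [0.7, -0.3, -0.0]
gripper_width: 1.001
```

```bash
python3 -c "
from go import *
R=tool(20);D=np.array([.5355,-.103,.131]);delta(D-.07*R[:,2],R)"
```

```text
clk 2.10 tcp [ 0.4686 -0.1478  0.2359] target [ 0.5183 -0.1058  0.1789] d [ 0.0217 -0.0321  0.0773] rot [-0.029 -0.136 -0.032] F [ 0.7 -0.3 -0. ] g 1.0013725378874125 j [ 0.72  0.23 -0.4   2.37 -0.86  0.22 -0.28]
```

Emit:
step_arm(
  rows=[
    [0.015, -0.01, 0.02, 0, -0.05, -0.02, 0],
    [0.01, -0.01, 0.02, 0, -0.05, 0, 0],
    [0.005, -0.01, 0.02, 0, -0.05, 0, 0],
    [0, 0, 0, 0, 0, 0, 0],
  ],
)

```text
clock: 2.5
tool_pos: [0.5167, -0.1052, 0.1962]
tool_rot: [[0.932, 0.168, 0.32], [0.149, -0.985, 0.082], [0.33, -0.029, -0.944]]
force: [0.2, 0.3, 0.8]
gripper_width: 0.997
```

```bash
python3 -c "
from go import *
R=tool(20);D=np.array([.5355,-.103,.131]);delta(D-.07*R[:,2],R)"
```

```text
clk 2.50 tcp [ 0.5167 -0.1052  0.1962] target [ 0.5183 -0.1058  0.1789] d [-0.0043  0.0013  0.0168] rot [-0.029  0.013 -0.003] F [0.2 0.3 0.8] g 0.9971864540551546 j [ 0.23  0.32 -0.04  2.28 -0.52  0.27 -0.73]
```

```bash
cat > snap.py <<'E'
import sys
from h import *
from station import imaging
def snap(tag,crops={}):
    for n in ("scene","top"):
        d=imaging.get_image(n); np.savez(f"pics/{n}{tag}.npz",**{k:np.array(v) for k,v in d.items()})
        a=(20,300,120,360) if n=="scene" else (40,300,140,390)
        f=d["frame"][a[0]:a[1],a[2]:a[3],::-1]; f=cv2.resize(f,(400,int(400*f.shape[0]/f.shape[1])),interpolation=cv2.INTER_CUBIC)
        crops[n]=f
    h=min(c.shape[0] for c in crops.values())
    cv2.imwrite(f"pics/both{tag}.png",np.hstack([cv2.resize(c,(400,460)) for c in crops.values()]))
snap(sys.argv[1])
E
python3 snap.py 1
```

```text
(no output)
```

View pics/both1.png

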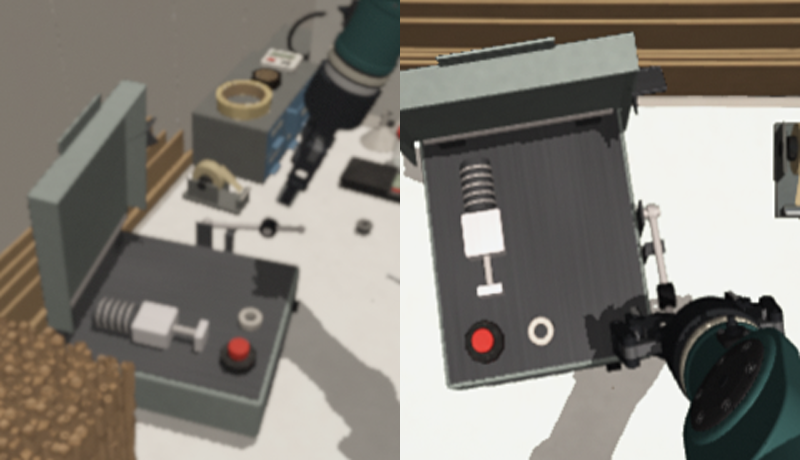

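The left panel shows the rod still at rest, drum at (268,229), with the fingers above it; the top panel shows the jaws straddling the rod line (jaws at (630,345) and (765,310)). Descending.

Emit:
step_arm(
  rows=[
    [-0.002, 0.001, 0.03, -0.02, 0.01, 0, 0],
    [-0.002, 0, 0.03, 0, 0, 0, 0],
    [0, 0, 0.02, 0, 0, 0, 0],
  ],
)

```text
clock: 2.9
tool_pos: [0.5314, -0.1092, 0.1334]
tool_rot: [[0.93, 0.149, 0.337], [0.136, -0.989, 0.062], [0.343, -0.012, -0.939]]
force: [-0.3, -0.2, 0.7]
gripper_width: 0.995
```

```bash
python3 -c "
from go import *
R=tool(20);D=np.array([.5355,-.103,.131]);delta(D,R)"
```

```text
clk 2.90 tcp [ 0.5314 -0.1092  0.1334] target [ 0.5419 -0.1019  0.1131] d [ 0.0038 -0.0053  0.023 ] rot [-0.007 -0.001 -0.016] F [-0.3 -0.2  0.7] g 0.9949815469823885 j [ 0.3   0.45 -0.14  2.31 -0.82  0.08 -0.43]
```

Emit:
step_arm(
  rows=[
    [0.005, -0.003, 0.01, 0, -0.08, 0, 0],
    [0.005, -0.003, 0.01, 0, -0.06, -0.01, 0],
    [0.003, 0, 0.004, 0, 0, 0, 0],
  ],
)

```text
clock: 3.2
tool_pos: [0.5422, -0.1089, 0.1134]
tool_rot: [[0.967, 0.14, 0.212], [0.132, -0.99, 0.048], [0.216, -0.018, -0.976]]
force: [-0.5, 0.0, -0.4]
gripper_width: 0.998
```

```bash
python3 -c "
from go import *
R=tool(12);D=np.array([.5355,-.103,.131]);delta(D,R)"
```

```text
clk 3.20 tcp [ 0.5422 -0.1089  0.1134] target [ 0.5394 -0.1024  0.1124] d [-0.002  -0.0069  0.0007] rot [-0.013 -0.009 -0.026] F [-0.5  0.  -0.4] g 0.9982159049632456 j [ 0.01  0.52  0.2   2.23 -0.74  0.27 -0.55]
```

Emit:
step_arm(
  rows=[
    [-0.002, -0.007, 0.001, -0.01, 0, -0.026, 0],
    [0, 0, 0, 0, 0, 0, 150],
    [0, 0, 0, 0, 0, 0, 150],
    [0, 0, 0, 0, 0, 0, 150],
  ],
)

```text
clock: 3.6
tool_pos: [0.5348, -0.1051, 0.1126]
tool_rot: [[0.964, 0.157, 0.215], [0.152, -0.988, 0.039], [0.218, -0.005, -0.976]]
force: [-0.3, -0.7, 0.7]
gripper_width: 0.514
```

```bash
python3 -c "
from go import *
R=tool(12);D=np.array([.5355,-.103,.131]);delta(D,R)"; python3 snap.py 2
```

```text
clk 3.60 tcp [ 0.5348 -0.1051  0.1126] target [ 0.5394 -0.1024  0.1124] d [ 0.0048 -0.002   0.0013] rot [-0.004 -0.011 -0.006] F [-0.3 -0.7  0.7] g 0.513559932843866 j [ 0.01  0.51  0.19  2.25 -0.74  0.25 -0.55]
```

View pics/both2.png

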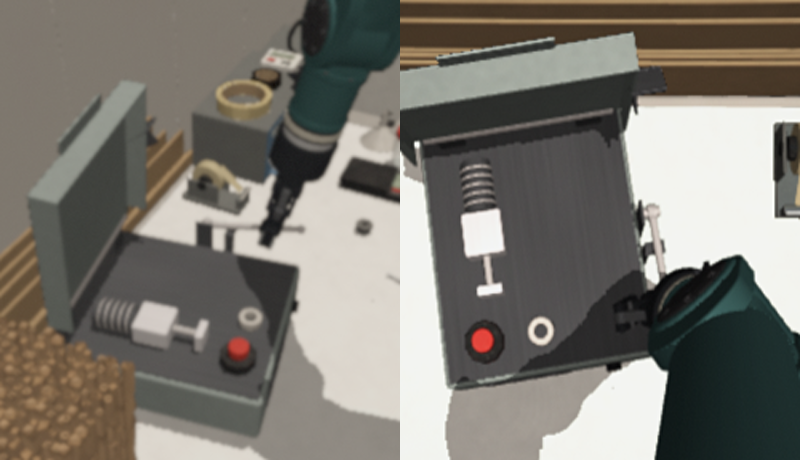

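Fingertip at (268,238) sits at the drum; jaws are half shut. Closing.

Emit:
step_arm(
  rows=[
    [0.005, -0.002, 0.001, 0, 0, 0, 190],
    [0, 0, 0, 0, 0, 0, 255],
    [0, 0, 0, 0, 0, 0, 255],
    [0, 0, 0, 0, 0, 0, 255],
    [0, 0, 0, 0, 0, 0, 255],
  ],
)

```text
clock: 4.2
tool_pos: [0.5391, -0.1003, 0.1129]
tool_rot: [[0.964, 0.159, 0.213], [0.154, -0.987, 0.042], [0.217, -0.008, -0.976]]
force: [-1.0, 0.4, 3.5]
gripper_width: 0.204
```

```bash
python3 -c "
from go import *
R=tool(12);D=np.array([.5355,-.103,.131]);delta(D,R)"
```

```text
clk 4.20 tcp [ 0.5391 -0.1003  0.1129] target [ 0.5394 -0.1024  0.1124] d [-0.0001  0.0021  0.0005] rot [-0.007 -0.01  -0.004] F [-1.   0.4  3.5] g 0.204387214554252 j [-0.01  0.51  0.2   2.24 -0.73  0.26 -0.56]
```

```bash
cat > swing.py <<'E'
from go import *
PV=np.array([.6215,-.0869,.116])
def plan(sw,tilts):
    # sw: target swing angles list (rad), tilts: deg list
    s=get_state(); R=np.array(s["tool_rot"]); p=np.array(s["tool_pos"]); g=p-.019*R[:,2]
    q=RM.T@(g-PV); print("clk %.2f"%s["clock"],"g mach",q.round(4),"r",np.hypot(q[0],q[2]).round(4),"swing",(np.radians(170)-np.arctan2(q[2],q[0])).round(3),"tilt",np.degrees(np.arctan2(R[:2,2]@RM[:2,0],-R[2,2])).round(1),"F",np.round(s["force"],1),"g",round(s["gripper_width"],3),"j",np.round(s["joints"],2))
    for a,t in zip(sw,tilts):
        ph=np.radians(170)-a; R2=tool(t); g2=PV+RM@(.089*np.array([np.cos(ph),0,np.sin(ph)])); p2=g2+.019*R2[:,2]
        print((R.T@(p2-p)).round(4),Ro.from_matrix(R.T@R2).as_rotvec().round(3)); R,p=R2,p2
E
python3 -c "
from swing import *
plan([.1,.2,.3,.4,.5],[12,12,12,14,16])"
```

```text
clk 4.20 g mach [-0.0877 -0.0001  0.0155] r 0.089 swing 0.0 tilt 12.5 F [-1.   0.4  3.5] g 0.204 j [-0.01  0.51  0.2   2.24 -0.73  0.26 -0.56]
[ 0.0036  0.     -0.008 ] [-0.007 -0.01  -0.004]
[ 0.0045  0.     -0.0077] [0. 0. 0.]
[ 0.0053 -0.     -0.0072] [0. 0. 0.]
[ 0.0066  0.     -0.0066] [ 0.     0.035 -0.   ]
[ 0.0075 -0.     -0.0058] [0.    0.035 0.   ]
```

Emit:
step_arm(
  rows=[
    [0.0036, 0, -0.008, 0, 0, 0, 255],
    [0.0045, 0, -0.008, 0, 0, 0, 255],
    [0.0055, 0, -0.007, 0, 0, 0, 255],
    [0.0065, 0, -0.0065, 0, 0.035, 0, 255],
  ],
)

```text
clock: 4.6
tool_pos: [0.5519, -0.0982, 0.1455]
tool_rot: [[0.957, 0.16, 0.244], [0.153, -0.987, 0.047], [0.248, -0.008, -0.969]]
force: [0.5, 1.1, -1.1]
gripper_width: 0.196
```

```bash
python3 -c "
from swing import *
plan([.4,.52,.64,.76,.88],[14,17,20,23,26])"
```

```text
clk 4.60 g mach [-0.0752 -0.0001  0.0479] r 0.0891 swing 0.392 tilt 14.4 F [ 0.5  1.1 -1.1] g 0.196 j [-0.05  0.46  0.25  2.22 -0.71  0.31 -0.59]
[ 0.0005  0.0001 -0.0004] [-0.007 -0.007 -0.004]
[ 0.0092 -0.     -0.0068] [-0.     0.052  0.   ]
[ 0.0103 -0.     -0.0053] [0.    0.052 0.   ]
[ 0.011   0.     -0.0037] [-0.     0.052 -0.   ]
[ 0.0115  0.     -0.0019] [ 0.     0.052 -0.   ]
```

Tracking is perfect (radius 0.0891, swing 0.39).

Emit:
step_arm(
  rows=[
    [0.0093, 0, -0.007, 0, 0.052, 0, 255],
    [0.0103, 0, -0.0053, 0, 0.052, 0, 255],
    [0.011, 0, -0.0037, 0, 0.052, 0, 255],
    [0.0115, 0, -0.0019, 0, 0.052, 0, 255],
  ],
)

```text
clock: 5.0
tool_pos: [0.5867, -0.0925, 0.1776]
tool_rot: [[0.883, 0.16, 0.441], [0.142, -0.987, 0.076], [0.447, -0.004, -0.894]]
force: [13.1, 3.3, -24.1]
gripper_width: 0.196
```

```bash
python3 -c "
from swing import *
plan([.88,1.0,1.12,1.24,1.36,1.48],[26,29,32,35,37,39])"
```

```text
clk 5.00 g mach [-0.0438  0.      0.0786] r 0.0899 swing 0.888 tilt 26.6 F [ 13.1   3.3 -24.1] g 0.196 j [ 0.29  0.42 -0.18  2.25 -1.    0.08 -0.28]
[-0.0008  0.0001  0.001 ] [-0.003 -0.01  -0.003]
[ 0.0117  0.     -0.0001] [0.    0.052 0.   ]
[ 0.0115 -0.      0.0018] [-0.     0.052 -0.   ]
[0.011  0.     0.0036] [-0.     0.052 -0.   ]
[ 0.01   -0.      0.0052] [-0.     0.035  0.   ]
[ 0.009  -0.      0.0066] [ 0.     0.035 -0.   ]
```

Emit:
step_arm(
  rows=[
    [0.002, 0, 0.001, 0, -0.05, 0, 255],
    [0.008, 0, 0.001, 0, -0.04, 0, 255],
  ],
)

```text
clock: 5.2
tool_pos: [0.5885, -0.0924, 0.178]
tool_rot: [[0.922, 0.153, 0.356], [0.13, -0.988, 0.089], [0.366, -0.036, -0.93]]
force: [-4.8, 6.6, 8.8]
gripper_width: 0.199
```

```bash
python3 -c "
from swing import *
plan([1.0,1.1,1.2,1.3,1.4],[22,22,22,22,23])"
```

```text
clk 5.20 g mach [-0.0404 -0.0006  0.0797] r 0.0893 swing 0.927 tilt 21.5 F [-4.8  6.6  8.8] g 0.199 j [ 0.02  0.42  0.17  2.19 -0.88  0.28 -0.43]
[ 0.0067 -0.0002 -0.    ] [-0.03   0.009 -0.021]
[ 0.0089 -0.      0.0003] [0. 0. 0.]
[0.0088 0.     0.0012] [0. 0. 0.]
[0.0086 0.     0.0021] [0. 0. 0.]
[ 0.0087 -0.      0.0029] [-0.     0.017  0.   ]
```

Emit:
step_arm(
  rows=[
    [0.0067, 0, 0, -0.015, 0, -0.01, 255],
    [0.009, 0, 0.0003, -0.015, 0, -0.01, 255],
    [0.009, 0, 0.0012, 0, 0, 0, 255],
  ],
)

```text
clock: 5.5
tool_pos: [0.6118, -0.0883, 0.1862]
tool_rot: [[0.919, 0.162, 0.359], [0.15, -0.987, 0.062], [0.364, -0.004, -0.931]]
force: [0.5, -0.5, -6.2]
gripper_width: 0.196
```

```bash
python3 -c "
from swing import *
plan([1.2,1.3,1.4,1.5,1.6],[22,22,23,24,25])"
```

```text
clk 5.50 g mach [-0.0167  0.0001  0.0879] r 0.0895 swing 1.209 tilt 21.4 F [ 0.5 -0.5 -6.2] g 0.196 j [-0.08  0.44  0.26  2.15 -0.82  0.3  -0.51]
[-0.0007  0.0002  0.0003] [-0.003  0.011 -0.001]
[0.0086 0.     0.0021] [0. 0. 0.]
[ 0.0087 -0.      0.0029] [-0.     0.017  0.   ]
[0.0083 0.     0.0039] [0.    0.017 0.   ]
[ 0.0078 -0.      0.0048] [-0.     0.017 -0.   ]
```

Emit:
step_arm(
  rows=[
    [0.008, 0, 0.0025, 0, 0.01, 0, 255],
    [0.0085, 0, 0.003, 0, 0.017, 0, 255],
    [0.0083, 0, 0.004, 0, 0.017, 0, 255],
    [0.0078, 0, 0.0048, 0, 0.017, 0, 255],
  ],
)

```text
clock: 5.9
tool_pos: [0.6502, -0.082, 0.1857]
tool_rot: [[0.894, 0.162, 0.418], [0.145, -0.987, 0.072], [0.424, -0.003, -0.906]]
force: [0.0, 0.3, -2.6]
gripper_width: 0.198
```

```bash
python3 -c "
from swing import *
plan([1.6,1.7,1.8,1.83],[25,26,27,27])"; python3 snap.py 3
```

```text
clk 5.90 g mach [0.0211 0.0001 0.0869] r 0.0895 swing 1.634 tilt 25.1 F [ 0.   0.3 -2.6] g 0.198 j [-0.    0.46  0.15  2.11 -0.91  0.24 -0.44]
[-0.0027  0.0002 -0.0015] [-0.003 -0.002 -0.001]
[ 0.0072 -0.      0.0057] [-0.     0.017 -0.   ]
[0.0065 0.     0.0064] [-0.     0.017  0.   ]
[0.0017 0.     0.0021] [0. 0. 0.]
```

View pics/both3.png

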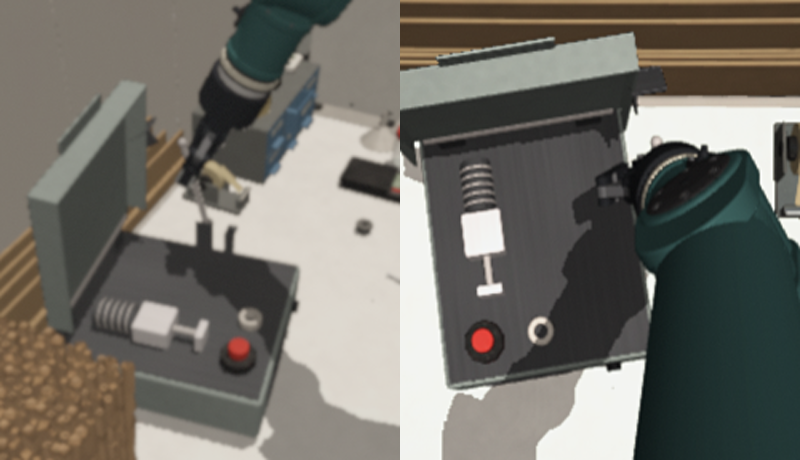

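Left panel: the rod is upright, ball at (183,146) past the drum, hand clear of the cover edge at (145,90). Finishing to the stop.

Emit:
step_arm(
  rows=[
    [0.005, 0, 0.0045, 0, 0.015, 0, 255],
    [0.0065, 0, 0.0064, 0, 0.015, 0, 255],
  ],
)

```text
clock: 6.2
tool_pos: [0.6652, -0.0796, 0.181]
tool_rot: [[0.881, 0.161, 0.445], [0.142, -0.987, 0.077], [0.452, -0.005, -0.892]]
force: [-1.0, 1.0, -2.5]
gripper_width: 0.196
```

```bash
python3 -c "
from swing import *
plan([1.82,1.83],[27,27])"
```

```text
clk 6.20 g mach [0.0358 0.0001 0.0819] r 0.0894 swing 1.808 tilt 26.8 F [-1.   1.  -2.5] g 0.196 j [ 0.06  0.48  0.07  2.1  -0.96  0.19 -0.38]
[0.0004 0.0002 0.0011] [-0.004  0.003 -0.002]
[0.0006 0.     0.0007] [0. 0. 0.]
```

Emit:
step_arm(
  rows=[
    [0.0015, 0, 0.002, 0, 0, 0, 255],
    [0, 0, 0, 0, 0, 0, 140],
    [0, 0, 0, 0, 0, 0, 120],
    [0, 0, 0, 0, 0, 0, 120],
    [0, 0, 0, 0, 0, 0, 120],
  ],
)

```text
clock: 6.7
tool_pos: [0.6668, -0.0822, 0.1813]
tool_rot: [[0.881, 0.158, 0.446], [0.139, -0.987, 0.075], [0.453, -0.004, -0.892]]
force: [-0.3, 0.1, 0.9]
gripper_width: 0.529
```

```bash
python3 -c "
from swing import *
plan([],[])"; python3 snap.py 4
```

```text
clk 6.70 g mach [ 0.0369 -0.0027  0.0823] r 0.0902 swing 1.817 tilt 26.9 F [-0.3  0.1  0.9] g 0.529 j [ 0.06  0.48  0.07  2.1  -0.96  0.19 -0.38]
```

View pics/both4.png

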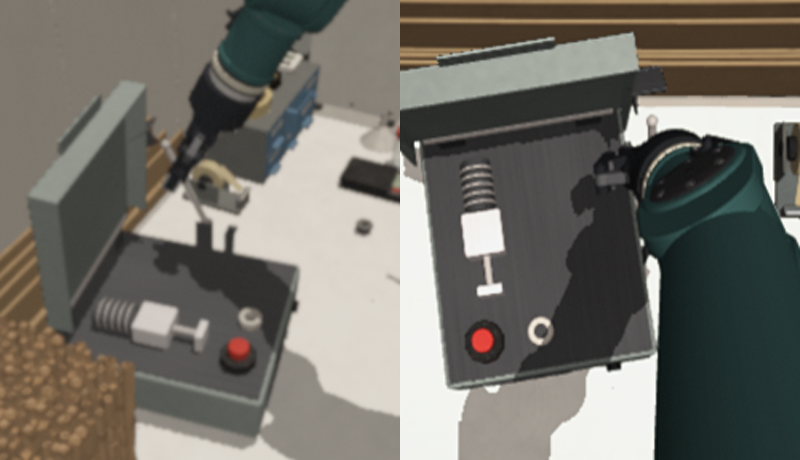

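Emit:
step_arm(
  rows=[
    [-0.005, 0, -0.02, 0, -0.03, 0, 120],
    [-0.01, 0, -0.025, 0, -0.05, 0, 100],
    [-0.02, 0, -0.03, 0, -0.05, 0, 100],
    [-0.02, 0, -0.04, 0, -0.05, 0, 100],
    [-0.02, 0, -0.04, 0, -0.05, 0, 100],
  ],
)

```text
clock: 7.3
tool_pos: [0.538, -0.101, 0.2973]
tool_rot: [[0.964, 0.159, 0.213], [0.154, -0.987, 0.043], [0.217, -0.009, -0.976]]
force: [0.1, 1.1, 0.6]
gripper_width: 0.607
```

Emit:
step_arm(
  rows=[
    [-0.02, 0, -0.04, 0, -0.05, 0.14, 100],
    [0, -0.02, -0.04, 0, -0.05, 0.14, 100],
    [0, -0.02, -0.04, 0, -0.03, 0.14, 100],
    [0, -0.02, -0.04, 0, -0.03, 0.14, 100],
    [0, 0, -0.03, 0, 0, 0.14, 100],
  ],
)

```text
clock: 7.8
tool_pos: [0.4958, -0.0561, 0.4796]
tool_rot: [[0.867, -0.494, 0.061], [-0.497, -0.866, 0.058], [0.025, -0.081, -0.996]]
force: [0.8, 0.9, 0.2]
gripper_width: 0.608
```

```bash
python3 snap.py 5; python3 -c "
from go import *
R=tool(0,90); delta(w([.094,0,.45]),R)
R=tool(0,-90); delta(w([.094,0,.45]),R)
for f in ('top5','scene5'):
  d=load(f'pics/{f}.npz');P=cloud(d);ok=d['depth']>0
  r=(P-O)@RM; mx,my,z=r[...,0],r[...,1],r[...,2]
  m=ok&(abs(my)<.1)&(mx>.02)&(mx<.13)&(z>.336)&(z<.36)
  if m.sum(): print(f,m.sum(),np.percentile(z[m],[50,98]),np.percentile(mx[m],[2,50,98]),my[m].min(),my[m].max())
"
```

```text
clk 7.90 tcp [ 0.4969 -0.0597  0.4816] target [0.6943 0.0572 0.431 ] d [ 0.1115 -0.1943  0.0706] rot [-0.092  0.008  0.889] F [ 0.5  0.1 -0.1] g 0.6085364043252788 j [-0.75  0.05  0.87  1.82 -0.11  1.23 -1.94]
clk 7.90 tcp [ 0.4969 -0.0597  0.4816] target [0.6943 0.0572 0.431 ] d [ 0.1115 -0.1943  0.0706] rot [-0.01  -0.111 -2.25 ] F [ 0.5  0.1 -0.1] g 0.6085364043252788 j [-0.75  0.05  0.87  1.82 -0.11  1.23 -1.94]
top5 369 [0.34559488 0.34913888] [0.0930159  0.09416336 0.09625094] -0.046344373602344696 0.051896599904806204
scene5 226 [0.34368961 0.34916457] [0.09231965 0.09350224 0.09576001] -0.04647905032056174 0.05473995110341784
```

View pics/both5.png

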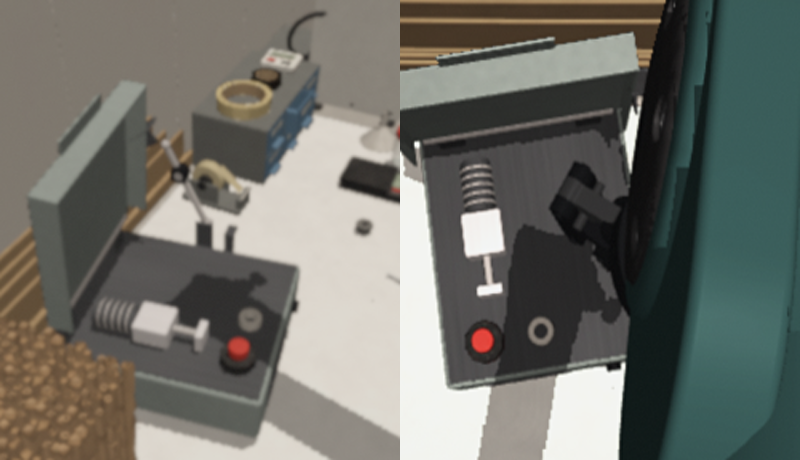

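Rod stands at its stop unaided (drum (180,172), ball by (165,145)), cover unmoved, lip at machine x 94 mm, z 350 mm. Moving over the lip with jaws turned along x.

Emit:
step_arm(
  rows=[
    [0.02, -0.035, 0, -0.03, 0, 0.1, 100],
    [0.02, -0.035, 0, -0.03, 0, 0.1, 100],
    [0.025, -0.03, 0, 0, 0, 0.12, 100],
    [0.025, -0.03, 0, 0, 0, 0.12, 100],
  ],
)

```text
clock: 8.3
tool_pos: [0.6435, -0.0166, 0.4886]
tool_rot: [[0.563, -0.826, 0.029], [-0.826, -0.563, 0.018], [0.002, -0.034, -0.999]]
force: [-0.2, -1.1, 0.0]
gripper_width: 0.61
```

```bash
python3 -c "
from go import *
R=tool(0,90); delta(w([.094,0,.42]),R)"
```

```text
clk 8.30 tcp [ 0.6435 -0.0166  0.4886] target [0.6943 0.0572 0.401 ] d [-0.0325 -0.0804  0.0903] rot [-0.034  0.006  0.436] F [-0.2 -1.1  0. ] g 0.6099502052043871 j [-0.65  0.39  0.91  1.51 -0.33  1.37 -2.26]
```

Emit:
step_arm(
  rows=[
    [0, -0.025, 0, -0.02, 0, 0.12, 100],
    [-0.01, -0.025, 0.01, -0.01, 0, 0.12, 100],
    [-0.01, -0.02, 0.02, 0, 0, 0.12, 100],
    [-0.01, -0.01, 0.02, 0, 0, 0.08, 100],
  ],
)

```text
clock: 8.7
tool_pos: [0.7117, 0.0453, 0.4341]
tool_rot: [[0.14, -0.99, 0.002], [-0.99, -0.14, -0.003], [0.003, -0.002, -1.0]]
force: [-0.4, -0.6, -0.5]
gripper_width: 0.604
```

```bash
python3 -c "
from go import *
R=tool(0,90); delta(w([.094,0,.40]),R)"
```

```text
clk 8.70 tcp [0.7117 0.0453 0.4341] target [0.6943 0.0572 0.381 ] d [-0.0143  0.0157  0.0531] rot [-0.002 -0.003 -0.022] F [-0.4 -0.6 -0.5] g 0.6043538243457756 j [-0.69  0.58  0.98  1.42 -0.48  1.39 -2.7 ]
```

Emit:
step_arm(
  rows=[
    [-0.014, 0.016, 0.02, 0, 0, -0.02, 190],
    [0, 0, 0, 0, 0, 0, 200],
    [0, 0, 0, 0, 0, 0, 200],
  ],
)

```text
clock: 9.0
tool_pos: [0.6928, 0.0607, 0.4044]
tool_rot: [[0.165, -0.986, -0.009], [-0.986, -0.165, -0.005], [0.004, 0.01, -1.0]]
force: [1.3, -0.3, 0.2]
gripper_width: 0.216
```

```bash
python3 -c "
from go import *
R=tool(0,90); delta(w([.094,0,.355]),R)"; python3 snap.py 6
```

```text
clk 9.00 tcp [0.6928 0.0607 0.4044] target [0.6943 0.0572 0.336 ] d [ 0.0034 -0.0015  0.0684] rot [ 0.01  -0.004  0.003] F [ 1.3 -0.3  0.2] g 0.2157674538261169 j [-0.73  0.58  0.97  1.5  -0.48  1.33 -2.69]
```

View pics/both6.png

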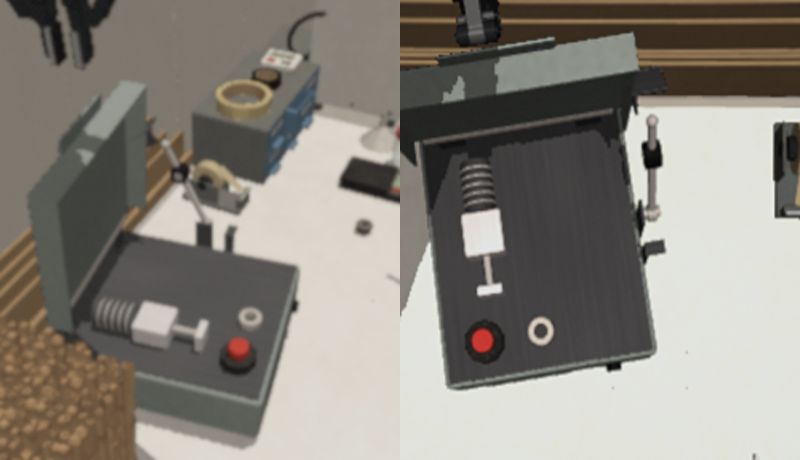

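Left panel shows the fingers above the lip at (70,55), a gap between them; the top panel shows the rod standing by itself (ball (652,120), drum (652,155)). Descending to straddle the lip.

Emit:
step_arm(
  rows=[
    [0.003, -0.0015, 0.03, 0.01, 0, 0, 195],
    [0, 0, 0.02, 0, 0, 0, 195],
  ],
)

```text
clock: 9.3
tool_pos: [0.699, 0.0541, 0.3606]
tool_rot: [[0.163, -0.987, 0.015], [-0.987, -0.163, -0.003], [0.006, -0.014, -1.0]]
force: [-0.6, 0.1, 0.2]
gripper_width: 0.237
```

Emit:
step_arm(
  rows=[
    [0, 0, 0.008, 0, 0, 0, 195],
    [0, 0, 0.005, 0, 0, 0, 195],
  ],
)

```text
clock: 9.5
tool_pos: [0.6999, 0.0519, 0.3482]
tool_rot: [[0.161, -0.987, 0.017], [-0.987, -0.161, -0.004], [0.006, -0.016, -1.0]]
force: [0.1, -0.1, 0.7]
gripper_width: 0.235
```

```bash
python3 -c "
from go import *
R=tool(0,90); delta(w([.094,0,.355]),R)"; python3 snap.py 7; python3 - <<'E'
import cv2,numpy as np
d=np.load("pics/scene7.npz"); cv2.imwrite("pics/z7.png",cv2.resize(d["frame"][20:140,120:260,::-1],None,fx=5,fy=5,interpolation=cv2.INTER_CUBIC))
E
```

```text
clk 9.50 tcp [0.6999 0.0519 0.3482] target [0.6943 0.0572 0.336 ] d [-0.0062  0.0049  0.012 ] rot [-0.016 -0.006 -0.001] F [ 0.1 -0.1  0.7] g 0.23549532284971264 j [-0.71  0.61  0.95  1.58 -0.52  1.2  -2.65]
```

View pics/z7.png

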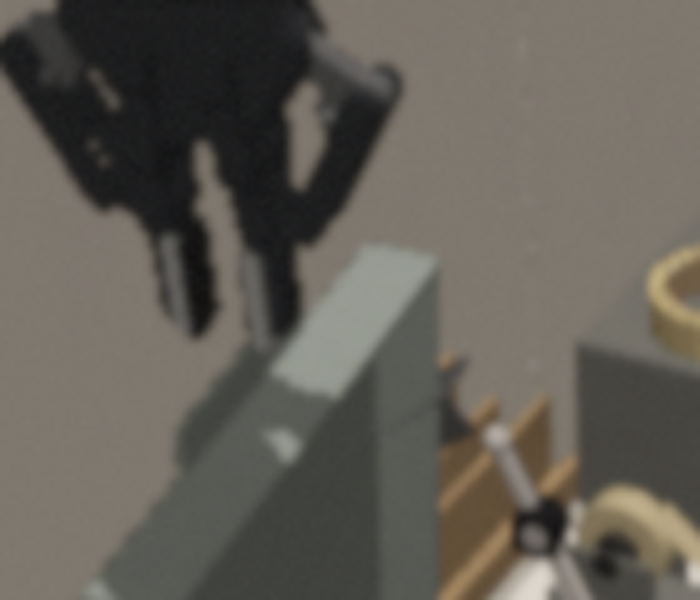

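Emit:
step_arm(
  rows=[
    [-0.006, 0.006, 0.002, -0.01, 0, 0, 190],
    [0, 0, 0.006, 0, 0, 0, 190],
    [0, 0, 0.005, 0, 0, 0, 190],
  ],
)

```text
clock: 9.9
tool_pos: [0.6942, 0.057, 0.3376]
tool_rot: [[0.161, -0.987, 0.011], [-0.987, -0.161, -0.005], [0.007, -0.01, -1.0]]
force: [-0.6, 0.4, -0.5]
gripper_width: 0.253
```

```bash
python3 -c "
from go import *
R=tool(0,90); delta(w([.094,0,.355]),R)"; python3 snap.py 8; python3 - <<'E'
import cv2,numpy as np
d=np.load("pics/scene8.npz"); cv2.imwrite("pics/z8.png",cv2.resize(d["frame"][20:140,120:260,::-1],None,fx=5,fy=5,interpolation=cv2.INTER_CUBIC))
E
```

```text
clk 9.90 tcp [0.6942 0.057  0.3376] target [0.6943 0.0572 0.336 ] d [-0.0002 -0.      0.0016] rot [-0.01  -0.007 -0.   ] F [-0.6  0.4 -0.5] g 0.25256092494709775 j [-0.72  0.62  0.94  1.6  -0.52  1.19 -2.65]
```

View pics/z8.png

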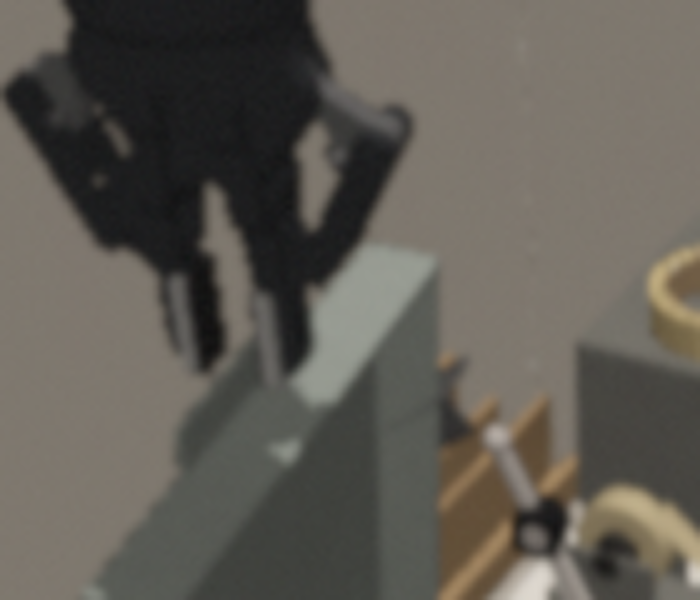

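Emit:
step_arm(
  rows=[
    [0, 0.005, 0.0005, 0, 0, 0, 190],
    [0, 0.005, 0.0005, 0, 0, 0, 190],
    [0, 0.005, 0.001, 0, 0, 0, 190],
    [0, 0.005, 0.001, 0, 0, 0, 190],
  ],
)

```text
clock: 10.4
tool_pos: [0.6736, 0.0539, 0.3339]
tool_rot: [[0.161, -0.987, 0.011], [-0.987, -0.162, -0.005], [0.007, -0.01, -1.0]]
force: [-0.5, 0.5, 1.0]
gripper_width: 0.256
```

```bash
cat > cov.py <<'E'
from go import *
from station import imaging
s=get_state(); print("tcp mach",(RM.T@(np.array(s["tool_pos"])-O)).round(4),"F",np.round(s["force"],1),"g",round(s["gripper_width"],3),"clk",s["clock"])
for f in ('top','scene'):
  d=imaging.get_image(f);P=cloud(d);ok=d['depth']>0
  r=(P-O)@RM; mx,my,z=r[...,0],r[...,1],r[...,2]
  # inner face: between z .15 and .28
  m=ok&(my>-.1)&(my<-.03)&(mx>.02)&(mx<.13)&(z>.15)&(z<.30)
  if m.sum()>50:
    l=cv2.fitLine(np.c_[mx[m],z[m]].astype(np.float32),cv2.DIST_HUBER,0,.001,.001).ravel()
    a=np.arctan2(abs(l[1]),-l[0]*np.sign(l[1])); print(f,m.sum(),"cover angle",round(float(a),3))
  m=ok&(my<-.13)&(my>-.16)&(mx>-.2)&(mx<.1)&(z>.21)&(z<.26)
  if m.sum(): print(f,"rod pts",m.sum(),np.median(r[m],0).round(3))
E
python3 cov.py
```

```text
tcp mach [7.300e-02 1.000e-04 3.339e-01] F [-0.5  0.5  1. ] g 0.256 clk 10.4
top 323 cover angle 1.438
top rod pts 201 [ 0.075 -0.136  0.247]
scene 557 cover angle 1.435
scene rod pts 30 [ 0.043 -0.131  0.225]
```

Cover follows (1.437 rad). Continue.

Emit:
step_arm(
  rows=[
    [0, 0.005, 0.001, 0, 0, 0, 190],
    [0, 0.005, 0.001, 0, 0, 0, 190],
    [0, 0.004, 0.001, 0, 0, 0, 190],
  ],
)

```text
clock: 10.8
tool_pos: [0.6586, 0.0512, 0.3307]
tool_rot: [[0.161, -0.987, 0.011], [-0.987, -0.161, -0.005], [0.007, -0.01, -1.0]]
force: [0.8, 0.0, -0.4]
gripper_width: 0.256
```

```bash
python3 cov.py
```

```text
tcp mach [ 5.790e-02 -1.000e-04  3.307e-01] F [ 0.8  0.  -0.4] g 0.256 clk 10.8
top rod pts 260 [ 0.062 -0.136  0.248]
scene 364 cover angle 1.364
scene rod pts 22 [ 0.046 -0.132  0.228]
```

Emit:
step_arm(
  rows=[
    [0, 0.003, 0.001, 0, 0, 0, 190],
    [0, 0.003, 0.001, 0, 0, 0, 190],
    [0, 0.003, 0.0005, 0, 0, 0, 190],
  ],
)

```text
clock: 11.2
tool_pos: [0.6491, 0.0497, 0.3277]
tool_rot: [[0.161, -0.987, 0.01], [-0.987, -0.161, -0.005], [0.007, -0.009, -1.0]]
force: [-0.2, 0.0, -0.8]
gripper_width: 0.251
```

```bash
python3 cov.py
```

```text
tcp mach [ 0.0482 -0.      0.3277] F [-0.2  0.  -0.8] g 0.251 clk 11.2
top rod pts 273 [ 0.057 -0.136  0.249]
scene 247 cover angle 1.32
scene rod pts 26 [ 0.043 -0.134  0.225]
```

Emit:
step_arm(
  rows=[
    [0, 0.001, 0.0005, 0, 0, 0, 190],
    [0, 0, 0, 0, 0, 0, 190],
    [0, 0, 0, 0, 0, 0, 190],
  ],
)

```text
clock: 11.6
tool_pos: [0.6478, 0.0495, 0.3272]
tool_rot: [[0.161, -0.987, 0.01], [-0.987, -0.161, -0.005], [0.006, -0.009, -1.0]]
force: [-0.5, 0.5, 0.8]
gripper_width: 0.254
```

```bash
python3 cov.py; python3 snap.py 9; python3 - <<'E'
import cv2,numpy as np
d=np.load("pics/scene9.npz"); cv2.imwrite("pics/z9.png",cv2.resize(d["frame"][20:180,100:260,::-1],None,fx=3.7,fy=3.7,interpolation=cv2.INTER_CUBIC))
E
```

```text
tcp mach [ 4.690e-02 -1.000e-04  3.272e-01] F [-0.5  0.5  0.8] g 0.254 clk 11.6
top rod pts 269 [ 0.05  -0.137  0.246]
scene 85 cover angle 1.279
scene rod pts 27 [ 0.038 -0.135  0.253]
```

View pics/z9.png

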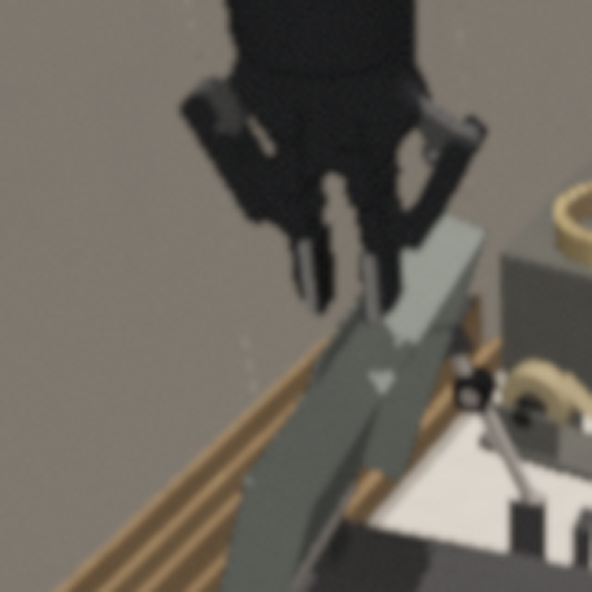

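The bracket has come down to the rod's ball near (460,355). Centre the fingers on the lip so neither bears on it, and wait.

Emit:
step_arm(
  rows=[
    [0, 0.004, 0.0005, 0, 0, 0, 185],
    [0, 0, 0, 0, 0, 0, 185],
    [0, 0, 0, 0, 0, 0, 185],
    [0, 0, 0, 0, 0, 0, 185],
    [0, 0, 0, 0, 0, 0, 185],
  ],
)

```text
clock: 12.3
tool_pos: [0.6435, 0.0487, 0.3267]
tool_rot: [[0.161, -0.987, 0.01], [-0.987, -0.161, -0.005], [0.006, -0.009, -1.0]]
force: [-0.2, 0.0, 0.1]
gripper_width: 0.271
```

```bash
cat >> cov.py <<'E'
d=imaging.get_image('scene');P=cloud(d);ok=d['depth']>0
r=(P-O)@RM
# top end panel & lip: report median front edge
m=ok&(r[...,2]>.30)&(r[...,2]<.345)&(r[...,1]<-.06)&(r[...,1]>-.11)&(r[...,0]>-.02)&(r[...,0]<.12)
l=cv2.fitLine(r[m][:,[0,2]].astype(np.float32),cv2.DIST_HUBER,0,.001,.001).ravel()
print("end panel",m.sum(),r[m].min(0).round(3),r[m].max(0).round(3),"angle from panel",round(np.pi/2-float(np.arctan(l[1]/l[0])),3))
E
python3 cov.py
```

```text
tcp mach [ 4.250e-02 -1.000e-04  3.267e-01] F [-0.2  0.   0.1] g 0.271 clk 12.3
top rod pts 262 [ 0.05  -0.137  0.246]
scene 87 cover angle 1.268
scene rod pts 24 [ 0.037 -0.135  0.235]
end panel 169 [ 0.019 -0.109  0.31 ] [ 0.043 -0.06   0.321] angle from panel 1.24
```

Panel at x 19–43, z 310–321 matches 1.257 rad. Withdraw upward.

Emit:
step_arm(
  rows=[
    [0, 0, -0.008, 0, 0, 0, 185],
    [0, 0, -0.01, 0, 0, 0, 185],
    [0, 0, -0.02, 0, 0, 0, 185],
    [0, 0, -0.03, 0, 0, 0, 185],
    [0, 0, -0.04, 0, 0, 0, 185],
  ],
)

```text
clock: 12.95
tool_pos: [0.6397, 0.0504, 0.4348]
tool_rot: [[0.16, -0.987, -0.001], [-0.987, -0.16, -0.006], [0.006, 0.002, -1.0]]
force: [0.0, 0.4, -0.4]
gripper_width: 0.274
```

Emit:
step_arm(
  rows=[
    [0, 0.03, -0.03, 0, 0, 0, 150],
    [0, 0.03, -0.01, 0, 0, 0, 150],
    [0, 0.03, 0, 0, 0, 0, 150],
    [0, 0.03, 0, 0, 0, 0, 150],
    [0, 0, 0, 0, 0, 0, 150],
  ],
)

```text
clock: 13.45
tool_pos: [0.5228, 0.0269, 0.4863]
tool_rot: [[0.158, -0.987, 0.016], [-0.987, -0.158, -0.004], [0.007, -0.015, -1.0]]
force: [0.3, -0.3, 1.3]
gripper_width: 0.41
```

```bash
python3 cov.py; python3 snap.py 10; python3 - <<'E'
import cv2,numpy as np
d=np.load("pics/scene10.npz"); cv2.imwrite("pics/z10.png",cv2.resize(d["frame"][20:220,100:300,::-1],None,fx=3,fy=3,interpolation=cv2.INTER_CUBIC))
E
```

```text
tcp mach [-0.0801 -0.0022  0.4863] F [ 0.3 -0.3  1.3] g 0.41 clk 13.45
top rod pts 262 [ 0.051 -0.137  0.247]
scene 89 cover angle 1.27
scene rod pts 24 [ 0.038 -0.135  0.252]
end panel 252 [ 0.019 -0.11   0.309] [ 0.05  -0.06   0.323] angle from panel 1.256
```

View pics/z10.png

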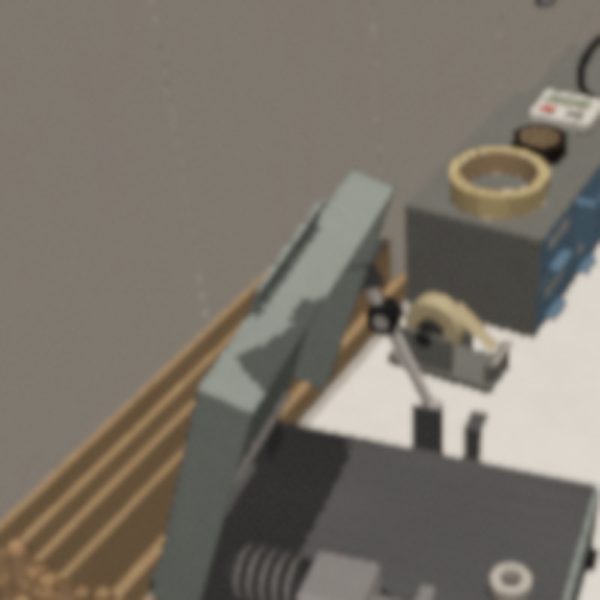

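View pics/both10.png

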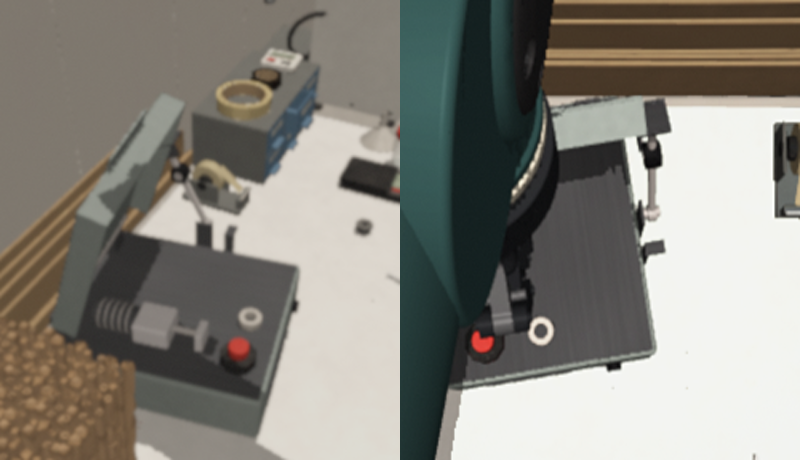

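The cover stands tilted at ~1.256 rad. The ball sits under the bracket at (372,285) in the zoom, and the bracket is over the rod end at (655,118) in the top view. The gripper is clear, so I'm handing in.

```bash
python3 -c "
from station import manip,get_state
print(get_state()['clock'],get_state()['force']); print(manip.job_done())"
```

```text
13.7 [0.55288274 0.13723207 0.79913093]
the job is handed in; nothing more can be done
None
```

The cover is standing open on the prop rod, and I handed the job in at 13.7 s of the 50 s allowed.

**What I did:** I gripped the drum by its flat ends and swung the rod over the top to its stop (measured swing 1.82 rad). After I let go, it stayed there by itself. I then straddled the cover's lip with loosely spaced fingers and drew it from about 1.49 rad towards the robot. It sank onto the rod, and I withdrew the gripper upwards and clear.

**Last checks:** With the hand clear of everything, the cover's end panel gave 1.256 rad, against an expected 1.257. The few visible points of its inner face gave 1.27, which is a weaker measurement. The pictures show the ball under the socket bracket. The wrist force read about 1 N, which is no contact.

**What went less smoothly:** Joints 4, 5 and 6 came close to or onto their range limits (joint 6 read 0.08 twice). I reduced the hand's tilt each time. During the swing the wrist force briefly reached about 27 N, well below the 120 N limit.

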